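# Press a glued cork foot onto a paint dish with the cam lever

## Task

The paint dish has a cork foot freshly glued on and stands on one of the two tables of the gluing press. Swing the press's arm right round against its stop over the table with the dish, then raise that table's cam lever until it stands upright, the cam's highest point, without going over the top, and finish still gripping the lever there so that the dish stays pressed. Leave the other lever, the bare cork disc and everything round the press alone.

Things in the scene. Friction and masses are not known exactly. Their poses are not given: they have to be found in the camera images.
- press: two-station gluing press fixed to the bench: grey base 180 x 240 mm, 16 mm high; origin under its centre, +x to its back, +y to its left. Post at x = +60 mm, y = 0 (162 mm tall) carries the swing arm; table centres at x = -25 mm, y = +70 (left) and -70 mm (right); a cam lever on each outer side. A lamp's arm crosses above its back 0.58 m over the bench: lift off the swing arm by a few cm only
- swing_arm (a joint): angle of the pressure arm about the vertical post, in rad: 0 = straight to the press's front, midway between the stations; +0.689 = against its left stop, exactly over the left table; -0.689 = against its right stop, exactly over the right table. Stiff: it needs about 1.5 N sideways at the housing and stays where it is left
- spring_cap (a point): centre of the upright steel spring housing on the end of the swing arm, the part to take or push when swinging it: cylinder 28 mm in diameter, 30 mm tall, from 138 to 168 mm above the bench, 110 mm from the post's axis. Only the flat arm (26 mm wide, 44 mm round its end, top at 138 mm) lies below it
- pad (a point): centre of the underside of the round rubber-faced pressure plate (68 mm across) that hangs on a spring below the swing arm's end; 107 mm above the bench when unloaded, so it passes 5 mm over a dish on a lowered table; spring 1.5 N per mm with 6 N preload
- lever_left (a joint): angle of the left cam lever in rad, about a level axis along the press's y. 0 = at rest on its stop, leaning to the press's front, 18 degrees above level; 1.25 = lever upright = the cam's highest point, table lifted 10 mm; beyond 1.25 the lever leans to the back and the table sinks again. The springs push the lever away from the top on both sides (up to about 3 N at the handle), so it does not stay there by itself
- lever_right (a joint): the same for the right cam lever, same directions and values
- grip_left (a point): centre of the black revolving handle of the left lever: a barrel 22 mm in diameter and 44 mm long that lies level along the press's y axis, sticks out sideways from the lever's end (away from the press) and spins freely on its pin, so a grip across it from above need not turn with the lever. 105 mm from the lever's axis; its centre is 64 mm above the bench at rest and 136 mm at the top; the lever itself is a 10 mm round bar 29 mm inboard of this point
- grip_right (a point): the same for the right lever
- pivot_left (a point): point on the left lever's level turning axis, in the upright plane in which the handle's centre swings; 31 mm above the bench
- pivot_right (a point): the same for the right lever
- table_left (a point): centre of the top of the left lift table, an aluminium disc 76 mm across; 71 mm above the bench when lowered
- table_right (a point): the same for the right table
- dish_center (a point): centre, half-way up, of the loose white paint dish with its new cork foot: round, 64 mm across, 31 mm tall in all (5 mm of it cork); it already stands on one of the two tables, left or right
- cork: bare loose cork disc, 58 mm across, 5 mm thick, lying on the other table; origin at the centre of its underside
- spreader: pointed wooden stick, 157 mm long, 17 mm thick, lying on the bench in front of the press; origin at the centre of its underside; a bystander
- glue_bottle: small brown bottle with black cap, 40 mm across, 74 mm tall, behind the press; origin at the centre of its underside; a bystander
- oil_bottle: brown bottle with a paper label, 52 mm across, 89 mm tall, behind the press; origin at the centre of its underside; a bystander
- bowl: porcelain bowl, 109 mm across, 56 mm tall, to the right of the press; origin at the centre of its underside; a bystander
- paint_dish: small open dish, 49 mm across, 20 mm tall, on the bench nearer the robot than the press; origin at the centre of its underside; a bystander
- saucer: white saucer lying face down, 119 mm across, 20 mm tall, to the left and behind the press; origin at the centre of its underside; a bystander
There are look-alikes about, which are no part of the job. Leave any black, green or yellow look-alike of the part that bears dish_center alone.

How it is judged:
On the way, in this order (a step that is already met when the one before it is completed fails the run):
1. the pressure arm is over the dish (horizontal distance between pad and dish_center below 0.012 m), for 0.2 s.
2. the lever of the dish's table is at the cam's highest point, the dish pressed (((horizontal distance between dish_center and table_left below 0.02 m and value of joint lever_left between 1.1 and 1.4 rad and value of joint lever_right below 0.2 rad and contact force between the fingers and lever_left above 1 N) or (horizontal distance between dish_center and table_right below 0.02 m and value of joint lever_right between 1.1 and 1.4 rad and value of joint lever_left below 0.2 rad and contact force between the fingers and lever_right above 1 N)) and horizontal distance between pad and dish_center below 0.015 m and contact force between plunger and dish above 8 N and angle between dish_center's own z axis and vertical below 0.08 rad), for 0.3 s.
At the end, for the whole second after the job is handed in: The dish is upright on its table (20 mm) under the pressure plate (15 mm) and pressed with over 8 N; that table's lever is within 0.15 rad of upright (1.25), at rest and gripped by the fingers (over 1 N); the other lever is still down (below 0.2 rad) (all of step 2 and ((horizontal distance between dish_center and table_left below 0.02 m and velocity of joint lever_left between -0.1 and 0.1 rad/s) or (horizontal distance between dish_center and table_right below 0.02 m and velocity of joint lever_right between -0.1 and 0.1 rad/s))); the arm keeps its last pose, push and grip.
It fails at once if a lever goes over the top (more than 0.3 rad past upright) (value of joint any of lever_left, lever_right above 1.55 rad).
It fails at once if the other lever (beside the bare cork disc) is raised by more than 0.35 rad ((horizontal distance between cork and table_left below 0.03 m and value of joint lever_left above 0.35 rad) or (horizontal distance between cork and table_right below 0.03 m and value of joint lever_right above 0.35 rad)).
It fails at once if the bare cork disc is moved by more than 10 mm (distance of cork from where it was at the start of the episode above 0.01 m).
It fails at once if the dish is squeezed with more than 40 N (contact force between dish and anything else above 40 N).
It fails at once if a bystander is moved by more than 20 mm (distance of any of spreader, glue_bottle, oil_bottle, bowl, paint_dish, saucer from where it was at the start of the episode above 0.02 m).
It also fails if it takes over 38 s, if anything falls off the work surface, if the arm or the gripper's body presses on something with over 40 N, if the wrist force passes 120 N, or if a joint passes its speed limit or range.

## Robot

A 7-joint arm with a two-finger parallel gripper is mounted at the origin on a cart in front of the work surface, level with it; the furniture and walls round the work are solid. World frame = base frame: x ahead of the robot, y to its left, z up, the work surface at z = 0. Lengths are in m, angles in rad, forces in N, time in s.
With the tool pointing down it reaches from about 0.4 to 0.85 m from the base axis. Payload 4.5 kg.
Tool frame: the origin (TCP) lies midway between the tips of the shut fingers; the grasp point (between the pads) lies 19 mm behind it; z points along the fingers, y is the direction in which the jaws open and shut (so a half turn about z gives the same grasp; the last joint's range is limited). The gripper opens to 88 mm and grips with 3 to 60 N. Pads are 18 mm wide; open, the fingers measure 123 mm over their backs; the gripper's body (75 mm by 187 mm) begins 45 mm behind the grasp point.
Start: joints at [-1.198, 0.689, -0.195, 1.565, 0.157, 0.902, -0.215], TCP at [0.208, 0.59, 0.239] pointing down, gripper open.
Joint ranges: [-3.01, 3.01], [-0.46, 2.08], [-1.47, 1.51], [0.13, 2.56], [-1, 4.14], [0.04, 2.09], [-2.66, 2.66]. Speed limits (rad/s): [2.57, 2.57, 3.14, 3.14, 3.14, 3.14, 3.14].

## Interface

Orientations are given as a unit quaternion [x, y, z, w].
In Python, from plant import r gives the robot as it stands.
- The arm moves only by the tool play_rows, never from a script. Its argument "targets" is a list of rows, each an object of numbers: "jaw": the closure, from 0 (fully open) to 1 (shut); "dx", "dy", "dz": the shift along the tool's x, y, z in m; "yaw": the turn about the tool's z in rad. A call has exactly 5 rows; each row shifts and turns the pose as measured when the row begins, along the tool's axes as they then stand; what a row does not reach is not made up. A row lasts 1/10 s, in which the tool goes at most 50 mm and 8.59 degrees, less where a joint would pass 70% of its speed; a pose out of reach is approached as far as the arm can. A call with a gripper value outside its range is refused whole. The fingers move at their own pace and stop on an object; "squeeze" is the grip in N (left out, the last holds). Time passes only in rows, so rows that do not move let the fingers close, or fill a call up. It gives the time, the measured TCP pose, the force and the opening at its end, in the units of the state.
- r.get_state(): the state, without advancing time (a new reading comes with each control period).
- r.snapshot(name): name is "scene" or "top" or "wrist"; returns a dict with "frame" (480x640x3 uint8, red, green, blue), "z_map" (480x640 float32, m along the optical axis (not along the pixel's ray), 0 where there is no reading), "mtx" (3x3 intrinsics, pixels), "position" and "orientation" of the camera in the world; the wrist camera has in their place "T_tool_cam" (4x4, takes a point from camera to tool coordinates, whose origin is the TCP and whose axes are the flange's). Camera axes: x right, y up, looking along -z (the intrinsics and any distortion apply to the point x, -y, -z); pixel columns grow to the right and rows downward; lengths in m; the calibration is good to about 2 mm. A picture is of the moment at which its call begins: read the wrist's pose just before it.
- r.finish_job(): hands the job in, once; it reports no verdict.
The state is a dict: "clock": time; "q": joint angles; "qd": joint speeds; "joint_torque": joint torques, N m; "tool_pos": TCP position; "eef_rot": TCP orientation; "contact_force": force on the tool from outside, world axes, zero at the start; "moment": the same for the moment, N m; "opening": opening from 0.0 (shut) to 1.0 (fully open).
Only numpy, scipy, OpenCV 4.12 (cv2) and the standard library are available. Lean on these libraries where they do the work, as an engineer would, in place of code of your own. Each camera call takes 0.05 s, during which the arm holds its last target.

## Working session

There is one attempt and no reset: what is moved stays moved. The work goes in short steps, Python scripts to look and compute and a tool call to move; the robot and the scene stay as the last step left them, time stands still between calls to the robot, and variables do not carry over. Pictures are saved under pics/ and viewed, and the job is handed in when it is done.

Besides the shell and the picture viewer there is one more tool, called after "Request:" in YAML: its name, and indented under it one key for each argument. play_rows: Moves the arm, as the interface text tells. Its arguments: {"type":"object","properties":{"targets":{"type":"array"},"squeeze":{"type":"number"}},"required":["targets"]}

```bash
ls; mkdir -p pics
cat > h.py <<'E'
import numpy as np, cv2
from scipy.spatial.transform import Rotation as R
from plant import r
def world_pts(s):
    K=np.array(s["mtx"]);z=s["z_map"];v,u=np.mgrid[0:480,0:640]
    x=(u-K[0,2])/K[0,0]*z;y=(v-K[1,2])/K[1,1]*z
    P=np.stack([x,-y,-z],-1)
    return P@rot(s).T+np.array(s["position"])
def rot(s):
    o=np.array(s["orientation"])
    return R.from_quat(o).as_matrix() if o.size==4 else o.reshape(3,3)
E
python3 - <<'E'
from h import *
st=r.get_state();print(st)
for n in ["scene","top","wrist"]:
    s=r.snapshot(n);cv2.imwrite(f"pics/{n}0.png",s["frame"][:,:,::-1]);np.savez(f"{n}0.npz",**s)
    print(n,{k:v for k,v in s.items() if k not in("frame","z_map")})
E
```

```text
pics
{'clock': 0.0, 'q': array([-1.19824073,  0.69000208, -0.19450849,  1.56628065,  0.15726868,
        0.90249652, -0.21510824]), 'qd': array([-4.57900834e-04,  3.31644984e-04, -1.40211356e-03, -1.90487776e-03,
       -2.64595450e-03,  2.00361646e-03,  3.69106046e-05]), 'joint_torque': array([-2.96724447e-04, -5.27573526e+01, -1.26654200e+00, -1.53425539e+01,
       -5.25354152e-02,  6.86949308e-03,  1.72682949e-04]), 'tool_pos': array([0.20753616, 0.58889716, 0.23791547]), 'eef_rot': array([ 1.68546989e-01,  9.85693209e-01, -8.94142289e-04, -9.96401618e-05]), 'contact_force': array([ 0.54621329, -0.47392357,  0.36682303]), 'moment': array([ 0.02672909, -0.02648431,  0.00145613]), 'opening': 0.9967163502521533}
scene {'mtx': array([[603.09399069,   0.        , 308.47307659],
       [  0.        , 603.09399069, 239.6119934 ],
       [  0.        ,   0.        ,   1.        ]]), 'position': array([-0.19892614, -0.1594964 ,  1.35146571]), 'orientation': array([-0.20039477,  0.19427303,  0.68358792, -0.67439416])}
top {'mtx': array([[485.51374281,   0.        , 320.60437915],
       [  0.        , 485.51374281, 233.03662727],
       [  0.        ,   0.        ,   1.        ]]), 'position': array([ 0.52265074, -0.11704986,  1.34307613]), 'orientation': array([ 0.01443285, -0.03090399, -0.6985029 ,  0.71479391])}
wrist {'mtx': array([[350.13256226,   0.        , 324.61584031],
       [  0.        , 350.13256226, 233.44222442],
       [  0.        ,   0.        ,   1.        ]]), 'T_tool_cam': array([[ 5.32814753e-04,  9.66753170e-01,  2.55710823e-01,
         6.47504733e-02],
       [ 9.99999219e-01, -2.26112341e-04, -1.22880804e-03,
        -4.20439650e-04],
       [-1.13013469e-03,  2.55711279e-01, -9.66752535e-01,
        -1.45371275e-01],
       [ 0.00000000e+00,  0.00000000e+00,  0.00000000e+00,
         1.00000000e+00]])}
```

View pics/scene0.png

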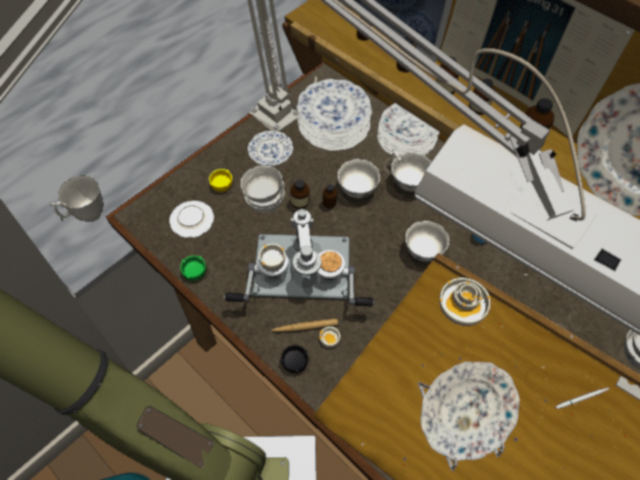

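View pics/top0.png

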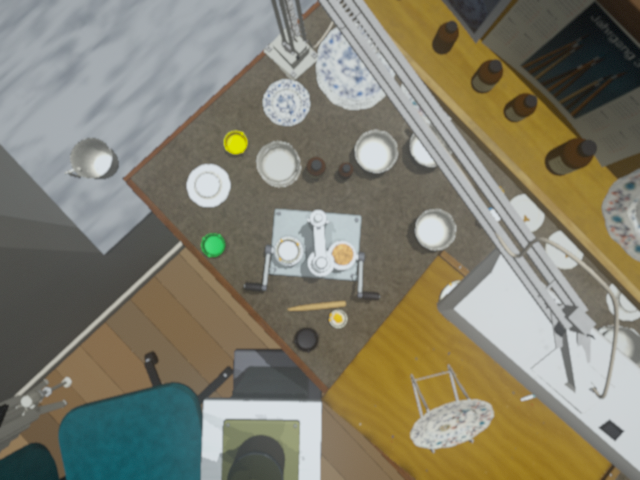

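Run:
```python
from h import *
for n,(u0,v0,u1,v1) in {"scene":(215,195,385,375),"top":(230,195,390,355)}.items():
    d=np.load(f"{n}0.npz");c=d["frame"][v0:v1,u0:u1,::-1]
    cv2.imwrite(f"pics/{n}_crop.png",cv2.resize(c,None,fx=3.3,fy=3.3,interpolation=cv2.INTER_CUBIC))
    s={k:d[k] for k in d};W=world_pts(s)
    if n=="top":
        for u,v in [(288,251),(342,255),(320,262),(318,218),(252,287),(370,296),(280,225),(305,340),(213,245),(235,143),(300,318)]:
            print((u,v),W[v,u].round(3))
```

```text
(288, 251) [ 0.555 -0.062  0.082]
(342, 255) [ 0.548 -0.203  0.079]
(320, 262) [ 0.528 -0.144  0.17 ]
(318, 218) [ 0.636 -0.137  0.158]
(252, 287) [0.46  0.029 0.074]
(370, 296) [ 0.443 -0.278  0.072]
(280, 225) [ 0.628 -0.035  0.015]
(305, 340) [ 0.317 -0.111  0.009]
(213, 245) [0.569 0.146 0.009]
(235, 143) [0.853 0.096 0.011]
(300, 318) [ 0.375 -0.096  0.001]
```

View pics/top_crop.png

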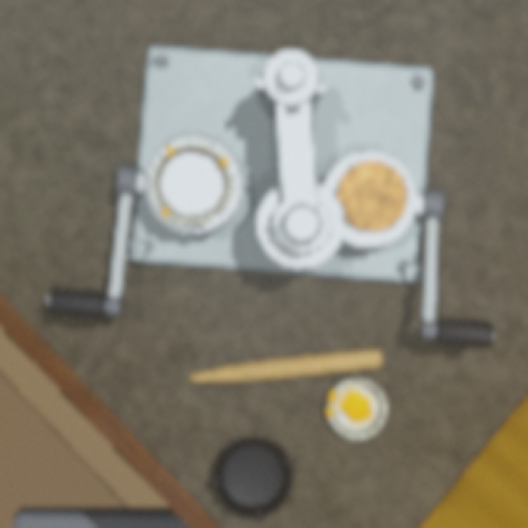

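View pics/scene_crop.png

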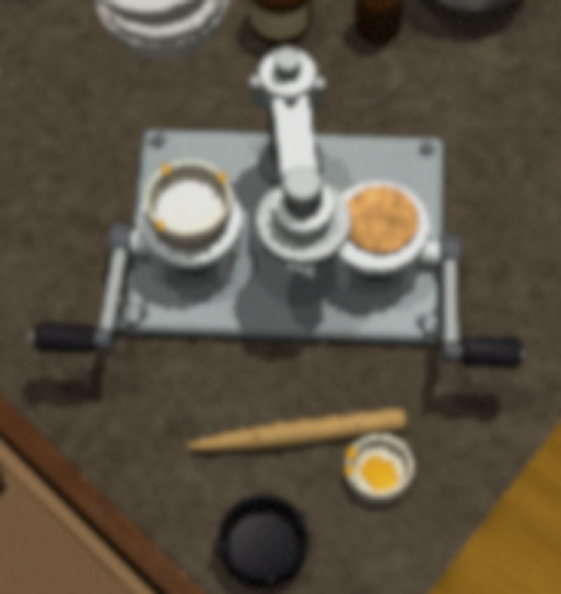

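Run:
```python
from h import *
for n in ["top","scene"]:
    d=np.load(f"{n}0.npz");s={k:d[k] for k in d};W=world_pts(s);X,Y,Z=W[...,0],W[...,1],W[...,2]
    near=(X>0.38)&(X<0.72)&(Y>-0.33)&(Y<0.08)&(s["z_map"]>0)
    def rect(m,lab):
        p=W[m][:,:2].astype(np.float32);c=cv2.minAreaRect(p)
        print(n,lab,len(p),np.round(c[0],4),np.round(c[1],4),round(c[2],2),"z",np.median(W[m][:,2]).round(4),"mean",p.mean(0).round(4))
    m=near&(abs(Z-0.016)<0.006)&(X>0.46)
    m=cv2.morphologyEx(m.astype(np.uint8),cv2.MORPH_OPEN,np.ones((3,3)))>0
    lab,L,st,_=cv2.connectedComponentsWithStats(m.astype(np.uint8));
    L1=L==(1+np.argmax(st[1:,4]));rect(m,"base all");rect(L1,"base big")
    rect(near&(Z>0.163)&(Z<0.175)&(X<0.58),"cap")
    rect(near&(Z>0.150)&(Z<0.175)&(X>0.6),"post")
    hsv=cv2.cvtColor(s["frame"],cv2.COLOR_RGB2HSV)
    dark=(hsv[...,2]<75)&near&(Z>0.045)&(Z<0.09)
    rect(dark&(Y>-0.02),"gripL");rect(dark&(Y<-0.24),"gripR")
    dz=near&(Z>0.094)&(Z<0.108)&(Y>-0.11)&(Y<0);
    rect(dz,"dish rim")
    rect(near&(Z>0.065)&(Z<0.08)&(Y<-0.15)&(Y>-0.25)&(X>0.5),"table right")
    rect(near&(Z>0.065)&(Z<0.08)&(Y<0)&(Y>-0.12)&(X>0.5),"tl")
```

```text
top base all 3006 [ 0.5761 -0.1326] [0.2396 0.1799] 86.84 z 0.0167 mean [ 0.587 -0.129]
top base big 1727 [ 0.5792 -0.0748] [0.1238 0.1796] 86.77 z 0.0167 mean [ 0.5852 -0.072 ]
top cap 98 [ 0.5259 -0.1462] [0.0242 0.0243] 1.23 z 0.1687 mean [ 0.5262 -0.1464]
top post 57 [ 0.6354 -0.1362] [0.0302 0.0184] 35.21 z 0.162 mean [ 0.6357 -0.1358]
top gripL 120 [0.4598 0.0283] [0.021  0.0444] 0.75 z 0.0731 mean [0.4601 0.0276]
top gripR 64 [ 0.4441 -0.2774] [0.0185 0.0394] 0.32 z 0.073 mean [ 0.4434 -0.2755]
top dish rim 111 [ 0.5562 -0.0615] [0.059  0.0588] 1.31 z 0.1003 mean [ 0.5579 -0.0606]
top table right 547 [ 0.5485 -0.2053] [0.0747 0.0658] 21.65 z 0.0745 mean [ 0.5483 -0.2042]
top tl 255 [ 0.5558 -0.0614] [0.0734 0.0736] 1.24 z 0.073 mean [ 0.5521 -0.0638]
scene base all 2837 [ 0.5748 -0.1319] [0.244  0.1824] 86.47 z 0.0156 mean [ 0.5567 -0.1384]
scene base big 2256 [ 0.5739 -0.135 ] [0.2399 0.1813] 85.71 z 0.0156 mean [ 0.5387 -0.1215]
scene cap 96 [ 0.5254 -0.1479] [0.0263 0.0267] 66.13 z 0.1671 mean [ 0.5243 -0.1481]
scene post 63 [ 0.6338 -0.1368] [0.017  0.0222] 89.68 z 0.1607 mean [ 0.6325 -0.1368]
scene gripL 179 [0.4574 0.0204] [0.0552 0.0222] 86.58 z 0.0709 mean [0.4555 0.0238]
scene gripR 186 [ 0.442  -0.2749] [0.057 0.024] 84.87 z 0.0705 mean [ 0.4398 -0.2782]
scene dish rim 149 [ 0.5547 -0.0623] [0.0659 0.0611] 1.33 z 0.0986 mean [ 0.555  -0.0625]
scene table right 564 [ 0.5454 -0.2071] [0.0644 0.0802] 83.76 z 0.073 mean [ 0.5435 -0.2068]
scene tl 336 [ 0.5502 -0.0645] [0.0654 0.0751] 36.03 z 0.0727 mean [ 0.5456 -0.0638]
```

What could be taken for the dish, by top-view pixel:
- White dish with cork on the left table (288,251)
- Small paint_dish (338,319)
- Black (306,340), green (213,245) and yellow (235,143) look-alikes
- Saucer (208,186)

I choose the one at (288,251). The crop shows a white dish whose rim is 0.100 m high and about 62 mm across, centred at (0.556,-0.061) over the left table. The bare cork is on the right table (342,255). The spring housing is at top pixel (320,262), near the middle. The left handle is black, at (253,287).

Next I work out the press frame and the move.

```bash
cat >> h.py <<'E'
PC=np.array([0.5755,-0.1325]);PY=-0.057
ex=np.array([np.cos(PY),np.sin(PY)]);ey=np.array([-np.sin(PY),np.cos(PY)])
def p2w(x,y): return PC+ex*x+ey*y
def st():
    s=r.get_state();M=R.from_quat(s["eef_rot"]).as_matrix()
    phi=np.arctan2(M[1,1],M[0,1]);return s,M,phi
def plan(tgt,phit,n):
    s,M,phi=st();p=np.array(s["tool_pos"]);step=(np.array(tgt)-p)/n
    for i in range(n):
        dphi=np.clip(phit-phi,-0.145,0.145)
        c,t=np.cos(phi),np.sin(phi)
        print(i,"dx %.4f dy %.4f dz %.4f yaw %.3f"%(-t*step[0]+c*step[1],c*step[0]+t*step[1],-step[2],-dphi));phi+=dphi
def show():
    s,M,phi=st();p=s["tool_pos"]-np.r_[PC,0]
    print("t %.2f"%s["clock"],"tcp",s["tool_pos"].round(4),"press",(p[:2]@ex).round(4),(p[:2]@ey).round(4),"phi",phi.round(3),"tilt",np.round(M[2],3),"F",s["contact_force"].round(2),"open",round(s["opening"],3),"q",s["q"].round(2))
E
python3 - <<'E'
from h import *
for k,v in dict(post=(.06,0),cap=(-.049,-.0167),capEnd=(-.025,.07),gripRest=(-.125,.154),gripTop=(-.025,.154),tr=(-.025,-.07)).items(): print(k,p2w(*v).round(4))
show(); plan([0.526,-0.147,0.215],-0.057,17)
E
```

```text
post [ 0.6354 -0.1359]
cap [ 0.5256 -0.1464]
capEnd [ 0.5545 -0.0612]
gripRest [0.4595 0.0284]
gripTop [0.5593 0.0227]
tr [ 0.5466 -0.201 ]
t 0.15 tcp [0.2076 0.589  0.2381] press -0.4084 0.6994 phi 1.232 tilt [-0.    -0.001 -1.   ] F [ 0.34 -1.06 -0.56] open 0.998 q [-1.2   0.69 -0.19  1.57  0.16  0.9  -0.22]
0 dx -0.0321 dy -0.0346 dz 0.0014 yaw 0.145
1 dx -0.0367 dy -0.0296 dz 0.0014 yaw 0.145
2 dx -0.0406 dy -0.0240 dz 0.0014 yaw 0.145
3 dx -0.0437 dy -0.0179 dz 0.0014 yaw 0.145
4 dx -0.0458 dy -0.0114 dz 0.0014 yaw 0.145
5 dx -0.0469 dy -0.0047 dz 0.0014 yaw 0.145
6 dx -0.0471 dy 0.0022 dz 0.0014 yaw 0.145
7 dx -0.0463 dy 0.0090 dz 0.0014 yaw 0.145
8 dx -0.0445 dy 0.0156 dz 0.0014 yaw 0.129
9 dx -0.0422 dy 0.0212 dz 0.0014 yaw 0.000
10 dx -0.0422 dy 0.0212 dz 0.0014 yaw -0.000
11 dx -0.0422 dy 0.0212 dz 0.0014 yaw -0.000
12 dx -0.0422 dy 0.0212 dz 0.0014 yaw -0.000
13 dx -0.0422 dy 0.0212 dz 0.0014 yaw -0.000
14 dx -0.0422 dy 0.0212 dz 0.0014 yaw -0.000
15 dx -0.0422 dy 0.0212 dz 0.0014 yaw -0.000
16 dx -0.0422 dy 0.0212 dz 0.0014 yaw -0.000
```

Request:
play_rows:
  targets:
    - {"jaw": 0,"dx": -0.032,"dy": -0.035,"dz": 0.001,"yaw": 0.145}
    - {"jaw": 0,"dx": -0.037,"dy": -0.03,"dz": 0.001,"yaw": 0.145}
    - {"jaw": 0,"dx": -0.041,"dy": -0.024,"dz": 0.001,"yaw": 0.145}
    - {"jaw": 0,"dx": -0.044,"dy": -0.018,"dz": 0.001,"yaw": 0.145}
    - {"jaw": 0,"dx": -0.046,"dy": -0.011,"dz": 0.001,"yaw": 0.145}
  squeeze: 15

```text
clock: 0.65
tool_pos: [0.298, 0.3708, 0.2305]
eef_rot: [0.513, 0.858, 0.001, -0.003]
contact_force: [1.5, -0.6, 1.2]
opening: 1.002
```

Run:
```python
from h import *
show(); plan([0.526,-0.147,0.215],-0.057,14)
```

```text
t 0.65 tcp [0.298  0.3708 0.2305] press -0.3057 0.4867 phi 0.493 tilt [ 0.007 -0.001 -1.   ] F [ 1.5  -0.59  1.24] open 1.002 q [-0.98  0.51 -0.02  2.02  0.    0.61 -0.5 ]
0 dx -0.0403 dy -0.0031 dz 0.0011 yaw 0.145
1 dx -0.0403 dy 0.0027 dz 0.0011 yaw 0.145
2 dx -0.0395 dy 0.0085 dz 0.0011 yaw 0.145
3 dx -0.0379 dy 0.0141 dz 0.0011 yaw 0.115
4 dx -0.0360 dy 0.0184 dz 0.0011 yaw 0.000
5 dx -0.0360 dy 0.0184 dz 0.0011 yaw -0.000
6 dx -0.0360 dy 0.0184 dz 0.0011 yaw -0.000
7 dx -0.0360 dy 0.0184 dz 0.0011 yaw -0.000
8 dx -0.0360 dy 0.0184 dz 0.0011 yaw -0.000
9 dx -0.0360 dy 0.0184 dz 0.0011 yaw -0.000
10 dx -0.0360 dy 0.0184 dz 0.0011 yaw -0.000
11 dx -0.0360 dy 0.0184 dz 0.0011 yaw -0.000
12 dx -0.0360 dy 0.0184 dz 0.0011 yaw -0.000
13 dx -0.0360 dy 0.0184 dz 0.0011 yaw -0.000
```

Request:
play_rows:
  targets:
    - {"jaw": 0,"dx": -0.046,"dy": -0.004,"dz": 0.001,"yaw": 0.145}
    - {"jaw": 0,"dx": -0.046,"dy": 0.003,"dz": 0.001,"yaw": 0.145}
    - {"jaw": 0,"dx": -0.045,"dy": 0.01,"dz": 0.001,"yaw": 0.145}
    - {"jaw": 0,"dx": -0.043,"dy": 0.016,"dz": 0.001,"yaw": 0.115}
    - {"jaw": 0,"dx": -0.041,"dy": 0.021,"dz": 0.001,"yaw": 0}

```text
clock: 1.15
tool_pos: [0.3907, 0.1504, 0.224]
eef_rot: [0.735, 0.678, 0.001, -0.003]
contact_force: [1.0, 0.9, 0.0]
opening: 0.999
```

Run:
```python
from h import *
show(); plan([0.526,-0.147,0.215],-0.057,8)
```

```text
t 1.15 tcp [0.3907 0.1504 0.224 ] press -0.2006 0.2719 phi -0.08 tilt [ 0.006 -0.003 -1.   ] F [1.   0.91 0.03] open 0.999 q [-0.54  0.46  0.1   2.18 -0.11  0.5  -0.43]
0 dx -0.0357 dy 0.0198 dz 0.0011 yaw -0.023
1 dx -0.0361 dy 0.0190 dz 0.0011 yaw -0.000
2 dx -0.0361 dy 0.0190 dz 0.0011 yaw -0.000
3 dx -0.0361 dy 0.0190 dz 0.0011 yaw -0.000
4 dx -0.0361 dy 0.0190 dz 0.0011 yaw -0.000
5 dx -0.0361 dy 0.0190 dz 0.0011 yaw -0.000
6 dx -0.0361 dy 0.0190 dz 0.0011 yaw -0.000
7 dx -0.0361 dy 0.0190 dz 0.0011 yaw -0.000
```

Request:
play_rows:
  targets:
    - {"jaw": 0,"dx": -0.042,"dy": 0.023,"dz": 0,"yaw": -0.02}
    - {"jaw": 0,"dx": -0.042,"dy": 0.022,"dz": 0,"yaw": 0}
    - {"jaw": 0,"dx": -0.042,"dy": 0.022,"dz": 0,"yaw": 0}
    - {"jaw": 0,"dx": -0.042,"dy": 0.022,"dz": 0,"yaw": 0}
    - {"jaw": 0,"dx": -0.042,"dy": 0.022,"dz": 0,"yaw": 0}

```text
clock: 1.65
tool_pos: [0.4905, -0.075, 0.2221]
eef_rot: [0.727, 0.687, 0.001, -0.004]
contact_force: [0.0, 0.9, 0.2]
opening: 1.0
```

Run:
```python
from h import *
show(); plan([0.526,-0.147,0.215],-0.057,3)
```

```text
t 1.65 tcp [ 0.4905 -0.075   0.2221] press -0.0882 0.0526 phi -0.057 tilt [ 0.007 -0.004 -1.   ] F [0.02 0.87 0.22] open 1.0 q [ 0.04  0.55  0.04  1.97 -0.05  0.63  0.06]
0 dx -0.0233 dy 0.0132 dz 0.0024 yaw 0.000
1 dx -0.0233 dy 0.0132 dz 0.0024 yaw -0.000
2 dx -0.0233 dy 0.0132 dz 0.0024 yaw -0.000
```

Request:
play_rows:
  targets:
    - {"jaw": 0,"dx": -0.023,"dy": 0.013,"dz": 0.01,"yaw": 0}
    - {"jaw": 0,"dx": -0.023,"dy": 0.013,"dz": 0.01,"yaw": 0}
    - {"jaw": 0,"dx": -0.023,"dy": 0.013,"dz": 0.01,"yaw": 0}
    - {"jaw": 0,"dx": 0,"dy": 0,"dz": 0,"yaw": 0}
    - {"jaw": 0,"dx": 0,"dy": 0,"dz": 0,"yaw": 0}

```text
clock: 2.15
tool_pos: [0.5277, -0.1586, 0.1899]
eef_rot: [0.732, 0.682, 0.001, -0.001]
contact_force: [-0.5, 0.5, 0.2]
opening: 1.002
```

Run:
```python
from h import *
show()
s,M,phi=st();w=r.snapshot("wrist");T=np.array(w["T_tool_cam"]);K=np.array(w["mtx"]);z=w["z_map"]
cv2.imwrite("pics/w1.png",w["frame"][:,:,::-1])
v,u=np.mgrid[0:480,0:640]
P=np.stack([(u-K[0,2])/K[0,0]*z,-(v-K[1,2])/K[1,1]*z,-z,np.ones_like(z)],-1)@T.T
W=P[...,:3]@M.T+s["tool_pos"]
m=(z>0)&(W[...,2]>0.16)&(W[...,2]<0.175)&(np.hypot(W[...,0]-.526,W[...,1]+.147)<0.03)
p=W[m][:,:2].astype(np.float32);print(len(p),cv2.minAreaRect(p),np.median(W[m][:,2]), cv2.minAreaRect(np.stack([u[m],v[m]],-1).astype(np.float32)))
plan([0.526,-0.147,0.144],-0.057,2)
```

```text
t 2.15 tcp [ 0.5277 -0.1586  0.1899] press -0.0462 -0.0288 phi -0.071 tilt [ 0.003 -0.001 -1.   ] F [-0.5   0.47  0.21] open 1.002 q [ 0.19  0.66  0.03  1.85 -0.04  0.64  0.18]
2320 ((0.5269799828529358, -0.14654844999313354), (0.027379818260669708, 0.028007719665765762), 68.73517608642578) 0.16709367260186095 ((320.0, 247.0), (54.0, 54.0), 90.0)
0 dx 0.0058 dy -0.0012 dz 0.0230 yaw -0.013
1 dx 0.0058 dy -0.0012 dz 0.0230 yaw -0.000
```

View pics/w1.png

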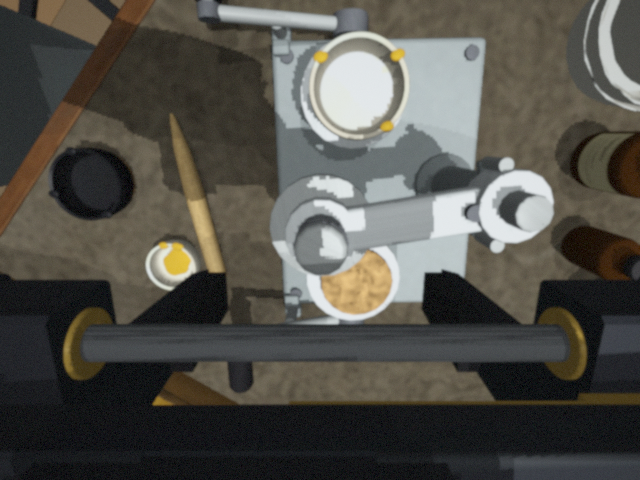

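The wrist view shows the white dish at (358,88) on the left table, and the spring housing at (320,247), measured at (0.527,-0.1465) with its top at 0.167. Both agree with the other views, so I lower the fingers onto the housing.

Request:
play_rows:
  targets:
    - {"jaw": 0,"dx": 0.012,"dy": 0,"dz": 0,"yaw": -0.014}
    - {"jaw": 0,"dx": 0,"dy": 0,"dz": 0.02,"yaw": 0}
    - {"jaw": 0,"dx": 0,"dy": 0,"dz": 0.016,"yaw": 0}
    - {"jaw": 0,"dx": 0,"dy": 0,"dz": 0.005,"yaw": 0}
    - {"jaw": 0,"dx": 0,"dy": 0,"dz": 0,"yaw": 0}

```text
clock: 2.7
tool_pos: [0.5292, -0.136, 0.1504]
eef_rot: [0.722, 0.692, 0.003, -0.002]
contact_force: [-0.2, 0.7, 0.1]
opening: 0.998
```

Run:
```python
from h import *
show(); plan([0.527,-0.1465,0.144],-0.057,1)
```

```text
t 2.70 tcp [ 0.5292 -0.136   0.1504] press -0.046 -0.0062 phi -0.043 tilt [ 0.007  0.002 -1.   ] F [-0.25  0.73  0.09] open 0.998 q [ 0.16  0.71  0.02  1.89 -0.04  0.53  0.17]
0 dx -0.0105 dy -0.0017 dz 0.0064 yaw 0.014
```

Request:
play_rows:
  targets:
    - {"jaw": 0,"dx": -0.003,"dy": 0,"dz": 0.002,"yaw": 0.01}
    - {"jaw": 0,"dx": -0.003,"dy": -0.001,"dz": 0.001,"yaw": 0}
    - {"jaw": 0,"dx": -0.002,"dy": 0,"dz": 0.001,"yaw": 0}
    - {"jaw": 0,"dx": 0,"dy": 0,"dz": 0,"yaw": 0}
    - {"jaw": 0,"dx": 0,"dy": 0,"dz": 0,"yaw": 0}

```text
clock: 3.2
tool_pos: [0.5289, -0.1437, 0.1485]
eef_rot: [0.725, 0.688, 0.004, -0.0]
contact_force: [0.8, -0.4, -0.5]
opening: 1.0
```

Run:
```python
from h import *
show(); plan([0.527,-0.1465,0.144],-0.057,1)
```

```text
t 3.20 tcp [ 0.5289 -0.1437  0.1485] press -0.0459 -0.0138 phi -0.052 tilt [ 0.007  0.005 -1.   ] F [ 0.76 -0.35 -0.49] open 1.0 q [ 0.17  0.72  0.02  1.89 -0.04  0.53  0.17]
0 dx -0.0029 dy -0.0017 dz 0.0045 yaw 0.005
```

Request:
play_rows:
  targets:
    - {"jaw": 0,"dx": -0.003,"dy": -0.001,"dz": 0.003,"yaw": 0.005}
    - {"jaw": 0,"dx": 0,"dy": -0.001,"dz": 0.001,"yaw": 0}
    - {"jaw": 1,"dx": 0,"dy": 0,"dz": 0,"yaw": 0}
    - {"jaw": 1,"dx": 0,"dy": 0,"dz": 0,"yaw": 0}
    - {"jaw": 1,"dx": 0,"dy": 0,"dz": 0,"yaw": 0}
  squeeze: 15

```text
clock: 3.7
tool_pos: [0.5265, -0.1471, 0.1442]
eef_rot: [0.727, 0.686, 0.004, -0.0]
contact_force: [-0.7, 0.9, 0.1]
opening: 0.753
```

Request:
play_rows:
  targets:
    - {"jaw": 1,"dx": 0,"dy": 0,"dz": 0,"yaw": 0}
    - {"jaw": 1,"dx": 0,"dy": 0,"dz": 0,"yaw": 0}
    - {"jaw": 1,"dx": 0,"dy": 0,"dz": 0,"yaw": 0}
    - {"jaw": 1,"dx": 0,"dy": 0,"dz": 0,"yaw": 0}
    - {"jaw": 1,"dx": 0,"dy": 0,"dz": 0,"yaw": 0}

```text
clock: 4.2
tool_pos: [0.5266, -0.1469, 0.1443]
eef_rot: [0.727, 0.686, 0.004, -0.0]
contact_force: [0.2, 0.9, 1.6]
opening: 0.31
```

Run:
```python
from h import *
show()
# arc waypoints from current cap to +0.689
s,M,phi=st()
for a in np.linspace(-0.15,0.70,12):
    print(a.round(3), p2w(0.06-0.11*np.cos(a),0.11*np.sin(a)).round(4), "step tool(per .077rad) dx %.4f dy %.4f"%(0.0085*np.cos(a),0.0085*np.sin(a)))
```

```text
t 4.20 tcp [ 0.5266 -0.1469  0.1443] press -0.048 -0.0171 phi -0.058 tilt [ 0.007  0.005 -1.   ] F [0.17 0.86 1.58] open 0.31 q [ 0.18  0.72  0.02  1.9  -0.04  0.51  0.17]
-0.15 [ 0.5259 -0.1461] step tool(per .077rad) dx 0.0084 dy -0.0013
-0.073 [ 0.5254 -0.1376] step tool(per .077rad) dx 0.0085 dy -0.0006
0.005 [ 0.5256 -0.1292] step tool(per .077rad) dx 0.0085 dy 0.0000
0.082 [ 0.5265 -0.1207] step tool(per .077rad) dx 0.0085 dy 0.0007
0.159 [ 0.528  -0.1123] step tool(per .077rad) dx 0.0084 dy 0.0013
0.236 [ 0.5301 -0.1041] step tool(per .077rad) dx 0.0083 dy 0.0020
0.314 [ 0.5329 -0.0961] step tool(per .077rad) dx 0.0081 dy 0.0026
0.391 [ 0.5363 -0.0883] step tool(per .077rad) dx 0.0079 dy 0.0032
0.468 [ 0.5402 -0.0808] step tool(per .077rad) dx 0.0076 dy 0.0038
0.545 [ 0.5448 -0.0736] step tool(per .077rad) dx 0.0073 dy 0.0044
0.623 [ 0.5499 -0.0668] step tool(per .077rad) dx 0.0069 dy 0.0050
0.7 [ 0.5554 -0.0604] step tool(per .077rad) dx 0.0065 dy 0.0055
```

Request:
play_rows:
  targets:
    - {"jaw": 1,"dx": 0.006,"dy": 0,"dz": 0,"yaw": 0}
    - {"jaw": 1,"dx": 0.008,"dy": 0,"dz": 0,"yaw": 0}
    - {"jaw": 1,"dx": 0.008,"dy": 0,"dz": 0,"yaw": 0}
    - {"jaw": 1,"dx": 0.008,"dy": 0,"dz": 0,"yaw": 0}
    - {"jaw": 1,"dx": 0.008,"dy": 0.001,"dz": 0,"yaw": 0}

```text
clock: 4.7
tool_pos: [0.5284, -0.1115, 0.1442]
eef_rot: [0.73, 0.683, 0.002, 0.001]
contact_force: [-1.1, -3.2, -0.9]
opening: 0.31
```

```bash
cat >> h.py <<'E'
def arm():
    show();s,M,phi=st();p=s["tool_pos"][:2]-PC;x,y=p@ex,p@ey
    a=np.arctan2(y,0.06-x);print("ang",a.round(3),"rad",np.hypot(y,.06-x).round(4),"z",s["tool_pos"][2].round(4))
E
python3 -c "
from h import *
arm()"
```

```text
t 4.70 tcp [ 0.5284 -0.1115  0.1442] press -0.0483 0.0183 phi -0.066 tilt [ 0.002  0.004 -1.   ] F [-1.11 -3.22 -0.87] open 0.31 q [ 0.1   0.72  0.04  1.92 -0.06  0.5   0.11]
ang 0.167 rad 0.1098 z 0.1442
```

Request:
play_rows:
  targets:
    - {"jaw": 1,"dx": 0.008,"dy": 0.002,"dz": 0,"yaw": 0}
    - {"jaw": 1,"dx": 0.008,"dy": 0.002,"dz": 0,"yaw": 0}
    - {"jaw": 1,"dx": 0.008,"dy": 0.003,"dz": 0,"yaw": 0}
    - {"jaw": 1,"dx": 0.007,"dy": 0.003,"dz": 0,"yaw": 0}
    - {"jaw": 1,"dx": 0.007,"dy": 0.003,"dz": 0,"yaw": 0}

```text
clock: 5.2
tool_pos: [0.5433, -0.0695, 0.1441]
eef_rot: [0.729, 0.684, 0.001, -0.001]
contact_force: [-0.4, -2.5, -1.1]
opening: 0.311
```

```bash
python3 -c "
from h import *
arm()"
```

```text
t 5.20 tcp [ 0.5433 -0.0695  0.1441] press -0.0358 0.0611 phi -0.064 tilt [ 0.002 -0.    -1.   ] F [-0.4  -2.45 -1.13] open 0.311 q [ 0.01  0.73  0.05  1.89 -0.07  0.52  0.05]
ang 0.568 rad 0.1136 z 0.1441
```

Request:
play_rows:
  targets:
    - {"jaw": 1,"dx": 0.004,"dy": 0.004,"dz": 0,"yaw": 0}
    - {"jaw": 1,"dx": 0.004,"dy": 0.004,"dz": 0,"yaw": 0}
    - {"jaw": 1,"dx": 0.003,"dy": 0.003,"dz": 0,"yaw": 0}
    - {"jaw": 1,"dx": 0.003,"dy": 0.003,"dz": 0,"yaw": 0}
    - {"jaw": 1,"dx": 0.003,"dy": 0.003,"dz": 0,"yaw": 0}

```text
clock: 5.7
tool_pos: [0.5558, -0.0502, 0.1438]
eef_rot: [0.728, 0.685, -0.004, -0.007]
contact_force: [-11.8, -10.1, 9.3]
opening: 0.3
```

```bash
python3 -c "
from h import *
arm()"
```

```text
t 5.70 tcp [ 0.5558 -0.0502  0.1438] press -0.0243 0.0811 phi -0.061 tilt [ 0.003 -0.016 -1.   ] F [-11.81 -10.13   9.32] open 0.3 q [-0.02  0.74  0.06  1.85 -0.08  0.57  0.02]
ang 0.766 rad 0.117 z 0.1438
```

Force is about 15 N against the stop. I'll release, lift a few cm and check the angle.

Request:
play_rows:
  targets:
    - {"jaw": 0,"dx": 0,"dy": 0,"dz": 0,"yaw": 0}
    - {"jaw": 0,"dx": 0,"dy": 0,"dz": 0,"yaw": 0}
    - {"jaw": 0,"dx": 0,"dy": 0,"dz": 0,"yaw": 0}
    - {"jaw": 0,"dx": 0,"dy": 0,"dz": 0,"yaw": 0}
    - {"jaw": 0,"dx": 0,"dy": 0,"dz": 0,"yaw": 0}

```text
clock: 6.2
tool_pos: [0.5622, -0.0483, 0.1443]
eef_rot: [0.727, 0.687, 0.001, -0.003]
contact_force: [0.8, -0.8, -1.4]
opening: 0.727
```

Request:
play_rows:
  targets:
    - {"jaw": 0,"dx": 0,"dy": 0,"dz": -0.01,"yaw": 0}
    - {"jaw": 0,"dx": 0,"dy": 0,"dz": -0.015,"yaw": 0}
    - {"jaw": 0,"dx": 0,"dy": 0,"dz": -0.015,"yaw": 0}
    - {"jaw": 0,"dx": 0,"dy": 0,"dz": 0,"yaw": 0}
    - {"jaw": 0,"dx": 0,"dy": 0,"dz": 0,"yaw": 0}

```text
clock: 6.7
tool_pos: [0.5635, -0.0481, 0.1874]
eef_rot: [0.727, 0.687, 0.002, -0.003]
contact_force: [-0.2, 0.0, -0.9]
opening: 1.0
```

```bash
cat >> h.py <<'E'
def wristpts(name):
    s,M,phi=st();w=r.snapshot("wrist");T=np.array(w["T_tool_cam"]);K=np.array(w["mtx"]);z=w["z_map"]
    cv2.imwrite(name,w["frame"][:,:,::-1]);v,u=np.mgrid[0:480,0:640]
    P=np.stack([(u-K[0,2])/K[0,0]*z,-(v-K[1,2])/K[1,1]*z,-z,np.ones_like(z)],-1)@T.T
    W=P[...,:3]@M.T+s["tool_pos"];W[z<=0]=np.nan
    return W,w["frame"],s
E
python3 - <<'E'
from h import *
show()
W,f,s=wristpts("pics/w2.png")
m=(W[...,2]>0.16)&(W[...,2]<0.175)&(np.hypot(W[...,0]-.555,W[...,1]+.061)<0.03)
p=W[m][:,:2].astype(np.float32);c=cv2.minAreaRect(p);print(len(p),c,np.median(W[m][:,2]))
q=np.array(c[0])-PC;print("ang",np.arctan2(q@ey,.06-q@ex),"target cap",p2w(-.025,.07))
m=(W[...,2]>0.05)&(W[...,2]<0.09)&(np.hypot(W[...,0]-.46,W[...,1]-.028)<0.035)&(f.max(-1)<75)
p=W[m][:,:2].astype(np.float32);print("grip",len(p),cv2.minAreaRect(p),np.nanmax(W[m][:,2]) if m.any() else 0)
E
```

```text
t 6.70 tcp [ 0.5635 -0.0481  0.1874] press -0.0168 0.0836 phi -0.057 tilt [ 0.006 -0.001 -1.   ] F [-0.17  0.02 -0.86] open 1.0 q [-0.03  0.68  0.06  1.81 -0.07  0.66  0.02]
2205 ((0.5554593801498413, -0.0612739734351635), (0.027379343286156654, 0.027688641101121902), 87.24439239501953) 0.16703080077813434
ang 0.6941332169423726 target cap [ 0.55452844 -0.06118946]
grip 2154 ((0.46125662326812744, 0.022221984341740608), (0.05729043483734131, 0.02142833173274994), 87.64772033691406) 0.07616083414717803
```

View pics/w2.png

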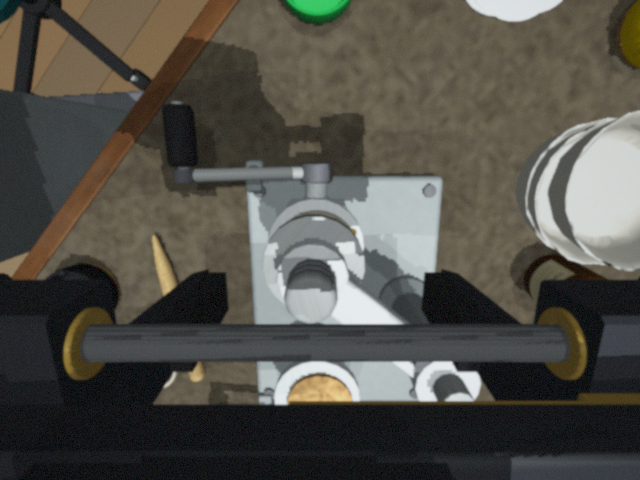

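The arm is against its stop: measured angle 0.694, housing at (0.5555,-0.0613) directly over the dish. In this view the left handle is at pixel (180,133). Its outer end is at y≈0.051, so its centre is about (0.461,0.029). I go above the handle next.

Run:
```python
from h import *
plan([0.461,0.032,0.18],-0.057,4)
```

```text
0 dx 0.0185 dy -0.0267 dz 0.0018 yaw 0.000
1 dx 0.0185 dy -0.0267 dz 0.0018 yaw -0.000
2 dx 0.0185 dy -0.0267 dz 0.0018 yaw -0.000
3 dx 0.0185 dy -0.0267 dz 0.0018 yaw -0.000
```

Request:
play_rows:
  targets:
    - {"jaw": 0,"dx": 0.019,"dy": -0.022,"dz": 0,"yaw": 0}
    - {"jaw": 0,"dx": 0.019,"dy": -0.022,"dz": 0,"yaw": 0}
    - {"jaw": 0,"dx": 0.016,"dy": -0.022,"dz": 0,"yaw": 0}
    - {"jaw": 0,"dx": 0.006,"dy": -0.01,"dz": 0,"yaw": 0}
    - {"jaw": 0,"dx": 0.002,"dy": -0.003,"dz": 0,"yaw": 0}

```text
clock: 7.25
tool_pos: [0.4859, 0.0187, 0.1853]
eef_rot: [0.728, 0.686, 0.001, -0.002]
contact_force: [1.1, -0.3, 0.7]
opening: 0.995
```

Run:
```python
from h import *
show();plan([0.461,0.032,0.1],-0.057,1)
```

```text
t 7.25 tcp [0.4859 0.0187 0.1853] press -0.0981 0.1459 phi -0.059 tilt [ 0.004 -0.002 -1.   ] F [ 1.14 -0.29  0.74] open 0.995 q [-0.18  0.6   0.07  2.04 -0.09  0.51 -0.09]
0 dx 0.0118 dy -0.0256 dz 0.0853 yaw -0.002
```

Request:
play_rows:
  targets:
    - {"jaw": 0,"dx": 0.005,"dy": -0.012,"dz": 0,"yaw": 0}
    - {"jaw": 0,"dx": 0.004,"dy": -0.01,"dz": 0.015,"yaw": 0}
    - {"jaw": 0,"dx": 0.002,"dy": -0.003,"dz": 0.025,"yaw": 0}
    - {"jaw": 0,"dx": 0,"dy": 0,"dz": 0.02,"yaw": 0}
    - {"jaw": 0,"dx": 0,"dy": 0,"dz": 0.005,"yaw": 0}

```text
clock: 7.75
tool_pos: [0.4673, 0.0289, 0.119]
eef_rot: [0.729, 0.684, 0.004, 0.002]
contact_force: [-0.3, 0.5, 0.1]
opening: 0.998
```

Run:
```python
from h import *
show();plan([0.461,0.032,0.045],-0.057,1)
W,f,s=wristpts("pics/w3.png")
```

```text
t 7.75 tcp [0.4673 0.0289 0.119 ] press -0.1172 0.155 phi -0.063 tilt [ 0.003  0.008 -1.   ] F [-0.26  0.53  0.07] open 0.998 q [-0.19  0.71  0.04  2.15 -0.11  0.28 -0.11]
0 dx 0.0027 dy -0.0065 dz 0.0740 yaw -0.006
```

View pics/w3.png

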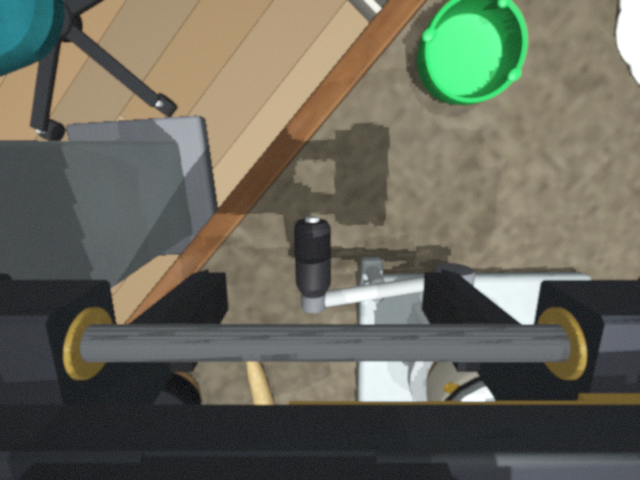

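The handle is at pixel (313,255), between the open fingers and slightly towards the front one. Descending.

Request:
play_rows:
  targets:
    - {"jaw": 0,"dx": 0.002,"dy": -0.005,"dz": 0.015,"yaw": 0}
    - {"jaw": 0,"dx": 0.001,"dy": -0.002,"dz": 0.025,"yaw": 0}
    - {"jaw": 0,"dx": 0,"dy": 0,"dz": 0.015,"yaw": 0}
    - {"jaw": 0,"dx": 0,"dy": 0,"dz": 0.004,"yaw": 0}
    - {"jaw": 0,"dx": 0,"dy": 0,"dz": 0.002,"yaw": 0}

```text
clock: 8.3
tool_pos: [0.4679, 0.0301, 0.0588]
eef_rot: [0.731, 0.683, 0.007, 0.005]
contact_force: [-0.1, -0.2, 0.1]
opening: 1.0
```

Run:
```python
from h import *
show();plan([0.461,0.032,0.045],-0.057,1)
```

```text
t 8.30 tcp [0.4679 0.0301 0.0588] press -0.1167 0.1562 phi -0.068 tilt [ 0.003  0.018 -1.   ] F [-0.06 -0.23  0.14] open 1.0 q [-0.18  0.83  0.02  2.18 -0.12  0.11 -0.11]
0 dx 0.0015 dy -0.0070 dz 0.0138 yaw -0.011
```

Joint 6 is getting near its lower limit (0.11 against 0.04), so I make only small steps and grip slightly higher on the barrel.

Request:
play_rows:
  targets:
    - {"jaw": 0,"dx": 0.001,"dy": -0.003,"dz": 0.003,"yaw": -0.01}
    - {"jaw": 0,"dx": 0,"dy": -0.002,"dz": 0.002,"yaw": 0}
    - {"jaw": 0,"dx": 0,"dy": -0.001,"dz": 0.001,"yaw": 0}
    - {"jaw": 0,"dx": 0,"dy": 0,"dz": 0.001,"yaw": 0}
    - {"jaw": 0,"dx": 0,"dy": 0,"dz": 0,"yaw": 0}

```text
clock: 8.8
tool_pos: [0.4636, 0.0313, 0.0536]
eef_rot: [0.727, 0.686, 0.009, 0.007]
contact_force: [1.0, 0.2, 0.2]
opening: 1.0
```

Run:
```python
from h import *
show();print(r.get_state()["q"].round(4));plan([0.461,0.032,0.045],-0.057,1)
```

```text
t 8.80 tcp [0.4636 0.0313 0.0536] press -0.1211 0.1571 phi -0.058 tilt [ 0.004  0.023 -1.   ] F [1.01 0.25 0.2 ] open 1.0 q [-0.18  0.84  0.01  2.2  -0.12  0.08 -0.11]
[-0.1767  0.8416  0.0147  2.1995 -0.1192  0.0781 -0.1061]
0 dx 0.0006 dy -0.0026 dz 0.0086 yaw -0.001
```

Request:
play_rows:
  targets:
    - {"jaw": 0,"dx": 0,"dy": -0.001,"dz": 0.002,"yaw": 0}
    - {"jaw": 0,"dx": 0,"dy": -0.001,"dz": 0.002,"yaw": 0}
    - {"jaw": 1,"dx": 0,"dy": 0,"dz": 0,"yaw": 0}
    - {"jaw": 1,"dx": 0,"dy": 0,"dz": 0,"yaw": 0}
    - {"jaw": 1,"dx": 0,"dy": 0,"dz": 0,"yaw": 0}
  squeeze: 20

```text
clock: 9.3
tool_pos: [0.4617, 0.0315, 0.0494]
eef_rot: [0.727, 0.686, 0.009, 0.007]
contact_force: [0.2, -0.7, -0.1]
opening: 0.752
```

Request:
play_rows:
  targets:
    - {"jaw": 1,"dx": 0,"dy": 0,"dz": 0,"yaw": 0}
    - {"jaw": 1,"dx": 0,"dy": 0,"dz": 0,"yaw": 0}
    - {"jaw": 1,"dx": 0,"dy": 0,"dz": 0,"yaw": 0}
    - {"jaw": 1,"dx": 0,"dy": 0,"dz": 0,"yaw": 0}
    - {"jaw": 1,"dx": 0,"dy": 0,"dz": 0,"yaw": 0}

```text
clock: 9.8
tool_pos: [0.4619, 0.0315, 0.0495]
eef_rot: [0.727, 0.686, 0.009, 0.007]
contact_force: [-1.2, 0.5, 0.8]
opening: 0.298
```

Run:
```python
from h import *
show();print(r.get_state()["q"].round(4))
```

```text
t 9.80 tcp [0.4619 0.0315 0.0495] press -0.1228 0.1572 phi -0.058 tilt [ 0.004  0.023 -1.   ] F [-1.25  0.46  0.84] open 0.298 q [-0.18  0.85  0.01  2.21 -0.12  0.06 -0.11]
[-0.1764  0.8501  0.0122  2.2059 -0.1203  0.0623 -0.1061]
```

Request:
play_rows:
  targets:
    - {"jaw": 1,"dx": 0,"dy": 0,"dz": 0,"yaw": 0}
    - {"jaw": 1,"dx": 0,"dy": 0,"dz": 0,"yaw": 0}
    - {"jaw": 1,"dx": 0,"dy": 0,"dz": 0,"yaw": 0}
    - {"jaw": 1,"dx": 0,"dy": 0,"dz": 0,"yaw": 0}
    - {"jaw": 1,"dx": 0,"dy": 0,"dz": 0,"yaw": 0}

```text
clock: 10.3
tool_pos: [0.4607, 0.0315, 0.0491]
eef_rot: [0.727, 0.686, 0.008, 0.006]
contact_force: [-0.3, 0.3, -1.5]
opening: 0.239
```

```bash
cat >> h.py <<'E'
def lev(offz,offx=0.0):
    # grip-point-in-fingers offset above TCP; lever angle estimate + next arc steps
    show();s,M,phi=st();p=s["tool_pos"]+0;g=p-M[:,2]*offz;q=g[:2]-PC
    x=q@ex-offx+0.025;z=g[2]-0.031;a=np.arctan2(z,-x);print("alpha deg",np.degrees(a).round(1),"lever q",(a-np.radians(18)).round(3),"rad",np.hypot(x,z).round(4))
    for k in range(5):
        d=0.1;print("  dy(+x') %.4f up %.4f"%(0.105*(np.cos(a)-np.cos(a+d)),0.105*(np.sin(a+d)-np.sin(a))));a+=d
E
python3 - <<'E'
from h import *
lev(0.0145)
E
```

```text
t 10.30 tcp [0.4607 0.0315 0.0491] press -0.1239 0.1572 phi -0.057 tilt [ 0.003  0.021 -1.   ] F [-0.28  0.32 -1.5 ] open 0.239 q [-0.18  0.85  0.01  2.21 -0.12  0.06 -0.11]
alpha deg 18.2 lever q 0.003 rad 0.1045
  dy(+x') 0.0038 up 0.0098
  dy(+x') 0.0047 up 0.0094
  dy(+x') 0.0056 up 0.0089
  dy(+x') 0.0065 up 0.0082
  dy(+x') 0.0073 up 0.0076
```

Gripped: opening is about 21 mm on the 22 mm barrel. Raising along the arc.

Request:
play_rows:
  targets:
    - {"jaw": 1,"dx": 0,"dy": 0.002,"dz": -0.006,"yaw": 0}
    - {"jaw": 1,"dx": 0,"dy": 0.003,"dz": -0.008,"yaw": 0}
    - {"jaw": 1,"dx": 0,"dy": 0.004,"dz": -0.008,"yaw": 0}
    - {"jaw": 1,"dx": 0,"dy": 0.005,"dz": -0.007,"yaw": 0}
    - {"jaw": 1,"dx": 0,"dy": 0.005,"dz": -0.006,"yaw": 0}

```text
clock: 10.8
tool_pos: [0.4831, 0.0302, 0.0872]
eef_rot: [0.727, 0.686, 0.011, 0.008]
contact_force: [1.5, -0.1, -5.2]
opening: 0.239
```

Run:
```python
from h import *
lev(0.0145)
```

```text
t 10.80 tcp [0.4831 0.0302 0.0872] press -0.1016 0.1572 phi -0.058 tilt [ 0.004  0.027 -1.   ] F [ 1.45 -0.13 -5.23] open 0.239 q [-0.18  0.78  0.03  2.14 -0.11  0.2  -0.1 ]
alpha deg 42.6 lever q 0.429 rad 0.1045
  dy(+x') 0.0075 up 0.0074
  dy(+x') 0.0082 up 0.0066
  dy(+x') 0.0088 up 0.0057
  dy(+x') 0.0093 up 0.0048
  dy(+x') 0.0098 up 0.0039
```

Request:
play_rows:
  targets:
    - {"jaw": 1,"dx": 0,"dy": 0.006,"dz": -0.006,"yaw": 0}
    - {"jaw": 1,"dx": 0,"dy": 0.006,"dz": -0.005,"yaw": 0}
    - {"jaw": 1,"dx": 0,"dy": 0.007,"dz": -0.005,"yaw": 0}
    - {"jaw": 1,"dx": 0,"dy": 0.007,"dz": -0.004,"yaw": 0}
    - {"jaw": 1,"dx": 0,"dy": 0.006,"dz": -0.003,"yaw": 0}

```text
clock: 11.3
tool_pos: [0.5193, 0.028, 0.1131]
eef_rot: [0.727, 0.686, 0.012, 0.01]
contact_force: [5.0, -0.2, -15.8]
opening: 0.241
```

Run:
```python
from h import *
lev(0.0145)
```

```text
t 11.30 tcp [0.5193 0.028  0.1131] press -0.0653 0.1571 phi -0.058 tilt [ 0.004  0.032 -0.999] F [  4.98  -0.23 -15.82] open 0.241 q [-0.18  0.75  0.05  2.03 -0.1   0.34 -0.1 ]
alpha deg 67.1 lever q 0.858 rad 0.1049
  dy(+x') 0.0099 up 0.0036
  dy(+x') 0.0102 up 0.0026
  dy(+x') 0.0104 up 0.0016
  dy(+x') 0.0105 up 0.0005
  dy(+x') 0.0105 up -0.0005
```

Request:
play_rows:
  targets:
    - {"jaw": 1,"dx": 0,"dy": 0.005,"dz": 0,"yaw": 0}
    - {"jaw": 1,"dx": 0,"dy": 0.006,"dz": -0.001,"yaw": 0}
    - {"jaw": 1,"dx": 0,"dy": 0.006,"dz": -0.001,"yaw": 0}
    - {"jaw": 1,"dx": 0,"dy": 0.005,"dz": -0.001,"yaw": 0}
    - {"jaw": 1,"dx": 0,"dy": 0.003,"dz": 0,"yaw": 0}

```text
clock: 11.8
tool_pos: [0.5383, 0.0274, 0.1184]
eef_rot: [0.727, 0.687, 0.007, 0.005]
contact_force: [-3.3, 0.9, 6.2]
opening: 0.24
```

Run:
```python
from h import *
lev(0.0145)
```

```text
t 11.80 tcp [0.5383 0.0274 0.1184] press -0.0463 0.1575 phi -0.057 tilt [ 0.004  0.017 -1.   ] F [-3.29  0.94  6.2 ] open 0.24 q [-0.17  0.76  0.06  1.95 -0.1   0.42 -0.09]
alpha deg 78.1 lever q 1.049 rad 0.1041
  dy(+x') 0.0104 up 0.0017
  dy(+x') 0.0105 up 0.0006
  dy(+x') 0.0105 up -0.0004
  dy(+x') 0.0104 up -0.0015
  dy(+x') 0.0102 up -0.0025
```

Request:
play_rows:
  targets:
    - {"jaw": 1,"dx": 0,"dy": 0.004,"dz": -0.001,"yaw": 0}
    - {"jaw": 1,"dx": 0,"dy": 0.005,"dz": -0.001,"yaw": 0}
    - {"jaw": 1,"dx": 0,"dy": 0.005,"dz": 0,"yaw": 0}
    - {"jaw": 1,"dx": 0,"dy": 0.003,"dz": 0,"yaw": 0}
    - {"jaw": 1,"dx": 0,"dy": 0.001,"dz": 0,"yaw": 0}

```text
clock: 12.3
tool_pos: [0.5593, 0.0261, 0.121]
eef_rot: [0.727, 0.687, 0.008, 0.006]
contact_force: [-0.7, 0.4, -0.8]
opening: 0.238
```

Run:
```python
from h import *
lev(0.0145)
```

```text
t 12.30 tcp [0.5593 0.0261 0.121 ] press -0.0252 0.1574 phi -0.057 tilt [ 0.004  0.019 -1.   ] F [-0.72  0.43 -0.81] open 0.238 q [-0.17  0.77  0.06  1.89 -0.1   0.46 -0.09]
alpha deg 89.7 lever q 1.252 rad 0.1045
  dy(+x') 0.0105 up -0.0005
  dy(+x') 0.0104 up -0.0015
  dy(+x') 0.0102 up -0.0025
  dy(+x') 0.0099 up -0.0036
  dy(+x') 0.0095 up -0.0045
```

Estimated lever angle is 1.25. I hold and check with the cameras.

Request:
play_rows:
  targets:
    - {"jaw": 1,"dx": 0,"dy": 0,"dz": 0,"yaw": 0}
    - {"jaw": 1,"dx": 0,"dy": 0,"dz": 0,"yaw": 0}
    - {"jaw": 1,"dx": 0,"dy": 0,"dz": 0,"yaw": 0}
    - {"jaw": 1,"dx": 0,"dy": 0,"dz": 0,"yaw": 0}
    - {"jaw": 1,"dx": 0,"dy": 0,"dz": 0,"yaw": 0}

```text
clock: 12.8
tool_pos: [0.5599, 0.0261, 0.121]
eef_rot: [0.727, 0.687, 0.009, 0.006]
contact_force: [-0.9, 0.7, -0.1]
opening: 0.242
```

Run:
```python
from h import *
lev(0.0145)
for n,(u0,v0,u1,v1) in {"scene":(195,165,385,345),"top":(230,195,390,355)}.items():
    s=r.snapshot(n);c=s["frame"][v0:v1,u0:u1,::-1];np.savez(n+"1.npz",**s)
    cv2.imwrite(f"pics/{n}_end.png",cv2.resize(c,None,fx=3,fy=3,interpolation=cv2.INTER_CUBIC))
    W=world_pts(s)
    m=(W[...,2]>0.163)&(W[...,2]<0.175)&(np.hypot(W[...,0]-.555,W[...,1]+.061)<0.025)
    if m.sum()>5: print(n,m.sum(),cv2.minAreaRect(W[m][:,:2].astype(np.float32)))
wristpts("pics/w4.png"); show()
```

```text
t 12.80 tcp [0.5599 0.0261 0.121 ] press -0.0246 0.1575 phi -0.057 tilt [ 0.004  0.02  -1.   ] F [-0.88  0.7  -0.07] open 0.242 q [-0.17  0.77  0.06  1.89 -0.1   0.46 -0.09]
alpha deg 90.1 lever q 1.258 rad 0.1045
  dy(+x') 0.0105 up -0.0005
  dy(+x') 0.0104 up -0.0016
  dy(+x') 0.0102 up -0.0026
  dy(+x') 0.0099 up -0.0036
  dy(+x') 0.0094 up -0.0046
scene 90 ((0.5526897311210632, -0.06286410242319107), (0.02547617256641388, 0.02836209163069725), 79.14269256591797)
top 106 ((0.5547187328338623, -0.061748795211315155), (0.02594156563282013, 0.026171626523137093), 34.15632629394531)
t 12.95 tcp [0.5599 0.0261 0.1209] press -0.0246 0.1575 phi -0.057 tilt [ 0.004  0.02  -1.   ] F [-0.58 -0.37 -1.11] open 0.241 q [-0.17  0.77  0.06  1.89 -0.1   0.46 -0.09]
```

View pics/scene_end.png

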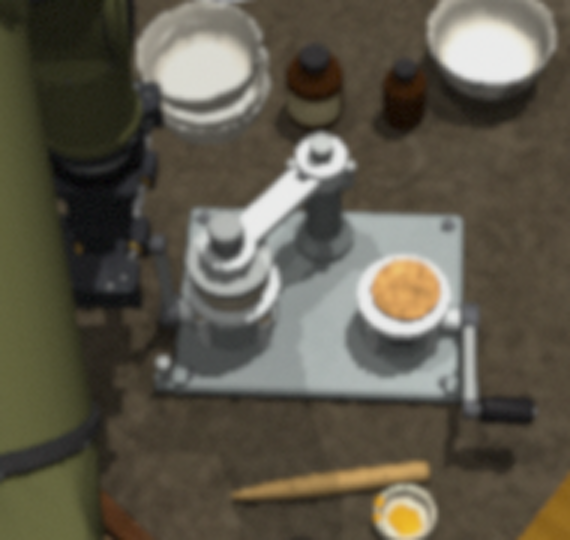

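View pics/w4.png

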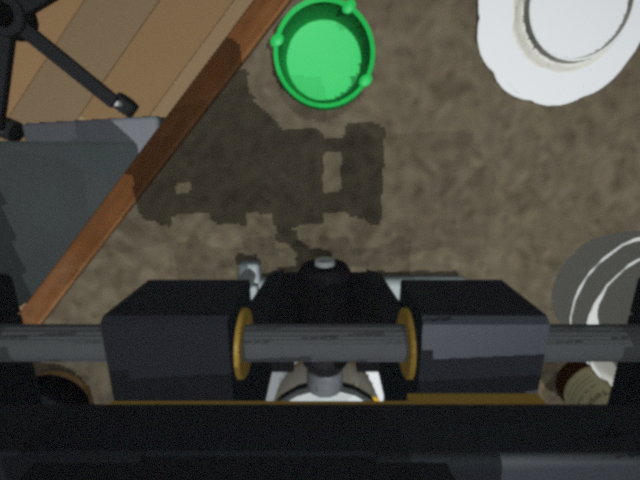

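View pics/top_end.png

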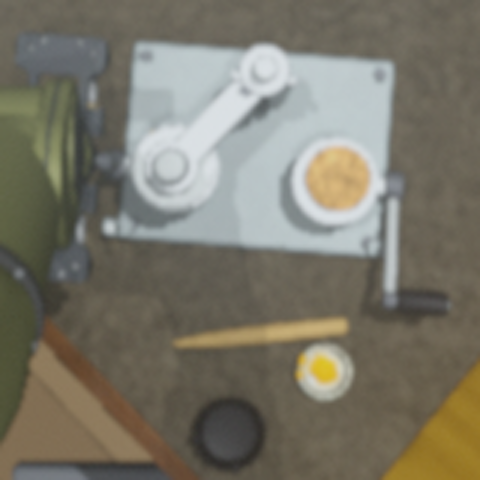

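The pictures show the following:
- **Arm and dish:** the swing arm is over the left table (scene crop, housing at (226,232)), and the plate is on the dish with no visible gap.
- **Left lever:** it stands upright at (160,285), with its handle held in the fingers (wrist view, (325,290)).
- **Rest of the press:** the right lever is still down and the cork, spreader and bottles are in place.

Handing in.

Run:
```python
from h import *
r.finish_job(); lev(0.0145)
```

```text
the job is handed in; nothing more can be done
the job is handed in; nothing more can be done
```

The dish stood on the left table. I swung the press arm against its left stop, raised the left lever upright, and handed the job in at about 13 s still gripping its handle. No verdict was reported.

Last checks, just before handing in:
- **Swing arm:** after I let go of it, the housing measured about 0.69 rad, against 0.689 at the stop. At the end the top view still put it within 1 mm of the spot over the dish; the scene camera read about 2.5 mm off, within its accuracy.
- **Left lever:** about 1.26 rad, against 1.25 upright, worked out from the tool pose. It was at rest, with the opening at about 21 mm on the 22 mm barrel and a grip setting of 20 N.
- **Other parts:** in the last pictures the right lever was down, and the cork and the visible things round the press were in place.

**Limits:**
- The pressing force on the dish could not be measured. With the table lifted 10 mm and 5 mm of clearance, the spring should give about 13.5 N.
- Joint 6 came to about 0.06 rad, near its 0.04 limit, while I gripped the handle low, so I held the barrel a few millimetres above its centre.
- The tool force briefly reached about 18 N at the arm's stop and 17 N during the lift.

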